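# Collapse the flat-headed telescopic prop

### The arm

A 7-joint arm with a two-finger parallel gripper is mounted at the origin on the work surface. World frame = base frame: x ahead of the robot, y to its left, z up, the work surface at z = 0. Lengths are in m, angles in rad, forces in N, time in s.
With the tool pointing down it reaches from about 0.35 to 0.9 m from the base axis. Payload 8.1 kg.
Tool frame: the origin (TCP) lies where the fingers leave the gripper's body, on its centre line; the fingertips stand 66 mm ahead of it and the grasp point (between the pads) lies 47 mm ahead of it (arm.tip_reach is the distance from the TCP to the fingertips, in m); z points along the fingers, y is the direction in which the jaws open and shut (so a half turn about z gives the same grasp; the last joint's range is limited). The gripper opens to 92 mm and grips with 3 to 60 N. Pads are 19 mm wide; open, the fingers measure 130 mm over their backs; the gripper's body (75 mm by 190 mm) begins 47 mm behind the grasp point.
Start: joints at [-1.31, 0.434, 0.025, 1.573, -0.012, 1.134, -0.075], TCP at [0.222, 0.584, 0.292] pointing down, gripper open.
Joint ranges: [-2.62, 2.62], [-0.44, 2.09], [-1.27, 1.32], [0.08, 2.57], [-1.32, 4.46], [0.12, 2], [-2.74, 2.74]. Speed limits (rad/s): [2.22, 2.22, 3.01, 3.01, 3.14, 3.14, 3.14].

### API

Orientations are given as a rotation vector (axis times angle).
In Python, from cell import arm gives the robot as it stands.
- The arm moves only by the tool carry_out, never from a script. Its argument "plan" is a list of rows, each a list of 5 numbers: the shift along the world's x, y, z in cm, then the turn about the world's z in rad, then the finger opening in cm, from 0 to 9.18. In form: [[tx, ty, tz, spin, fingers], ...]. A call has 1 to 20 rows; each row is the pose to reach, as a shift and turn from the pose measured when the call began; what a row does not reach only later rows make up. A row lasts 1/10 s, in which the tool goes at most 50 mm and 8.59 degrees, less where a joint would pass 70% of its speed; a pose out of reach is approached as far as the arm can. A call with a gripper value outside its range is refused whole. The fingers move at their own pace and stop on an object; "squeeze" is the grip in N (left out, the last holds). Time passes only in rows, so rows that repeat a pose let the fingers close. It gives the time, the measured TCP pose, the force and the opening at its end, in the units of the state.
- arm.observe(): the state, without advancing time (a new reading comes with each control period).
- arm.get_image(name): name is "scene" or "top" or "wrist"; returns (picture, depth): 480x640x3 uint8, red, green, blue; 480x640 float32, m along the optical axis (not along the pixel's ray), 0 where there is no reading.
- arm.get_calibration(name): a dict with "intrinsics" (3x3 intrinsics, pixels), "D" ([k1, k2, p1, p2, k3] as OpenCV has them; the pictures are not rectified), "rvec" (rotation vector, rad) and "tvec" (3), from world to camera coordinates, as OpenCV has them; the wrist camera has in their place "tool_from_camera" (4x4, takes a point from camera to tool coordinates, whose origin is the TCP and whose axes are the flange's). Camera axes: x right, y down, z forward; pixel columns grow to the right and rows downward; lengths in m; the calibration is good to about 2 mm. A picture is of the moment at which its call begins: read the wrist's pose just before it. get_calibration takes no time and is no camera call.
- arm.sign_off(): hands the job in, once; it reports no verdict.
The state is a dict: "clock": time; "joints": joint angles; "dq": joint speeds; "joint_efforts": joint torques, N m; "position": TCP position; "ee_rot": TCP orientation; "force": force on the tool from outside, world axes, zero at the start; "ft_torque": the same for the moment, N m; "width": opening from 0.0 (shut) to 1.0 (fully open).
Only numpy, scipy, OpenCV 4.12 (cv2) and the standard library are available. Lean on these libraries where they do the work, as an engineer would, in place of code of your own. Each camera call takes 0.05 s, during which the arm holds its last target. There are 200 camera calls.

### The job

Two telescopic props stand pulled out on the model-maker's bench. The one with the flat round head is finished with: from above, push its tubes fully home, the innermost tube first and then the middle tube, and leave it standing upright. Leave the prop with the forked head as it stands.

Things in the scene. Friction and masses are not known exactly. Their poses are not given: they have to be found in the camera images.
- prop_pad (a point): Centre of the top face of the flat round head of the prop to collapse: a dark steel disc, 60 mm across, 10 mm thick, on the inner tube; z up. It bears pressing anywhere. The prop stands loose on a heavy round foot, 120 mm across, about 1.6 kg, all on one vertical axis. Fully collapsed, this face is 124 mm above the bench (z = 0.124); it starts 70 to 120 mm higher.
- prop_inner (a joint): How far the flat-headed prop's inner tube (steel, 25 mm across) stands out of its middle tube, in m: 0 is fully home, head resting on the middle tube's collar; starts at 0.035 to 0.060 (its limit). It stays where it is left; about 4 N on the head pushes it in. Being easier than the middle tube, it goes home first when the head is pressed.
- prop_middle (a joint): How far its middle tube (aluminium, 37 mm across, dark collar 44 mm across, 10 mm high on top) stands out of the outer sleeve (48 mm across, rim top 104 mm above the bench), in m: 0 is fully home, collar on rim; starts at 0.035 to 0.060 (its limit). It stays where left; about 12 N, pressed on the head once the inner tube is home, pushes it in.
- fork_seat (a point): Bottom of the fork on the other prop, to be left alone: same foot and tubes, drawn out likewise, but its head is an upright U-shaped fork, 80 mm across and 26 mm deep, with two prongs 33 mm higher than this point. The props may stand either way round, at least 180 mm apart.
There are look-alikes about, which are no part of the job. What is shaped like the part that bears prop_pad but purple or turquoise is not meant.

How it is judged:
On the way, in this order (a step that is already met when the one before it is completed fails the run):
1. the inner tube is home (within 10 mm) while the middle tube still stands out by more than 15 mm (value of joint prop_inner below 0.01 m and value of joint prop_middle above 0.015 m), for 0.05 s.
2. the middle tube is home too (within 10 mm) (value of joint each of prop_inner, prop_middle below 0.01 m), for 0.2 s.
At the end, for the whole second after the job is handed in: Both tubes of the flat-headed prop are home within 10 mm each, the prop stands upright on the bench within 10 degrees, and the fork-headed prop's head is within 30 mm of where it was (all of step 2 and angle between prop_pad's own z axis and vertical below 0.17 rad and height (world z) of prop_pad below 0.15 m and distance of fork_seat from where it was at the start of the episode below 0.03 m); the robot touches nothing.
It fails at once if the fork-headed prop is pushed in, shoved or tipped (its head moves more than 30 mm) (distance of fork_seat from where it was at the start of the episode above 0.03 m).
It fails at once if the flat-headed prop is tipped by more than 30 degrees (angle between prop_pad's own z axis and vertical above 0.52 rad).
It also fails if it takes over 29 s, if anything falls off the work surface, if the arm or the gripper's body presses on something with over 40 N, if the wrist force passes 120 N, or if a joint passes its speed limit or range.

## Working session

There is one attempt and no reset: what is moved stays moved. The work goes in short steps, Python scripts to look and compute and a tool call to move; the robot and the scene stay as the last step left them, time stands still between calls to the robot, and variables do not carry over. Pictures are saved under pics/ and viewed, about 8 in all and at most 12, crops included, and the job is handed in when it is done.

Besides the shell and the picture viewer there is one more tool, called after "Call:" in YAML: its name, and indented under it one key for each argument. carry_out: Moves the arm, as the interface text tells. Its arguments: {"type":"object","properties":{"plan":{"type":"array"},"squeeze":{"type":"number"}},"required":["plan"]}

```bash
mkdir -p pics; cat > h.py <<'E'
import numpy as np, cv2
from cell import arm
def pts(name, d, s=None):
    c=arm.get_calibration(name); K=np.array(c["intrinsics"]); D=np.array(c["D"])
    v,u=np.mgrid[0:480,0:640]
    n=cv2.undistortPoints(np.stack([u,v],-1).reshape(-1,1,2).astype(np.float64),K,D).reshape(480,640,2)
    P=np.dstack([n*d[...,None],d])
    if "rvec" in c:
        R=cv2.Rodrigues(np.array(c["rvec"]))[0]; W=(P-np.array(c["tvec"]).ravel())@R
    else:
        T=np.array(c["tool_from_camera"]); R=cv2.Rodrigues(np.array(s["ee_rot"]))[0]
        W=(P@T[:3,:3].T+T[:3,3])@R.T+np.array(s["position"])
    W[d==0]=np.nan
    return W
def grab(name,tag):
    s=arm.observe(); im,d=arm.get_image(name)
    cv2.imwrite(f"pics/{tag}.png",im[...,::-1]); np.savez(f"pics/{tag}.npz",im=im,W=pts(name,d,s))
    return s,im,pts(name,d,s)
E
python3 - <<'E'
from h import *
s,a,W=grab("scene","scene0"); s,b,V=grab("top","top0")
print(s)
for n,W in (("scene",W),("top",V)):
    m=((W[...,2]>0.1)&(W[...,2]<0.32)).astype(np.uint8)
    k,l,st,c=cv2.connectedComponentsWithStats(m)
    for i in range(1,k):
        if st[i,4]>60: print(n,st[i],c[i].round(),np.nanmedian(W[l==i],0).round(3),np.nanmax(W[l==i][:,2]).round(3))
E
```

```text
{'clock': 0.05, 'joints': array([-1.3096292 ,  0.43522621,  0.02498393,  1.57407863, -0.01157308,
        1.13402929, -0.07510419]), 'dq': array([ 3.07054378e-03, -1.99621350e-03, -3.31231251e-04,  1.01529450e-03,
        1.46670550e-03, -4.79749786e-05, -2.24182944e-03]), 'joint_efforts': array([ 2.70483382e-03, -6.69772267e+01,  9.88429673e-01, -3.15493047e+01,
       -6.08026888e-02,  3.76435707e-02,  1.97374328e-05]), 'position': array([0.22228522, 0.5836975 , 0.29145018]), 'ee_rot': array([-5.68349282e-01, -3.08963509e+00,  2.50188173e-03]), 'force': array([-0.44835258, -0.44134725,  0.1853031 ]), 'ft_torque': array([-0.00227939,  0.05529341, -0.02008902]), 'width': 0.9975833974751501}
scene [ 153    0   92  120 7815] [200.  60.] [ 0.066 -0.028  0.226] 0.32
scene [ 362    0   72   29 1224] [399.  14.] [-0.051  0.58   0.117] 0.138
scene [457   0  13  18 164] [463.   7.] [0.212 0.526 0.251] 0.27
scene [500   0  14  16 160] [506.   6.] [0.248 0.627 0.246] 0.264
scene [593   0  47  26 537] [624.   8.] [0.241 1.219 0.116] 0.163
scene [ 435  153   56   94 2492] [458. 201.] [0.605 0.12
[... 235 characters left out ...]
  205   44   89 2750] [308. 246.] [ 0.555 -0.112  0.179] 0.225
scene [ 194  315   46   45 1562] [217. 337.] [ 0.575 -0.273  0.124] 0.128
scene [ 392  355   80   71 2404] [432. 390.] [ 0.793 -0.086  0.101] 0.104
top [ 188  113   64   54 1857] [225. 138.] [0.589 0.132 0.207] 0.244
top [ 360  150   47   51 1711] [383. 175.] [ 0.538 -0.102  0.221] 0.225
top [ 457  154   37   36 1054] [475. 172.] [ 0.566 -0.268  0.123] 0.128
top [ 243  257   37   37 1049] [261. 275.] [0.386 0.082 0.123] 0.127
top [ 346  269   37   37 1036] [364. 287.] [ 0.37  -0.087  0.123] 0.128
top [ 431  305   38   37 1084] [450. 323.] [ 0.316 -0.229  0.123] 0.128
top [272 465  67  15 708] [305. 473.] [0.07  0.    0.113] 0.143
```

View pics/scene0.png

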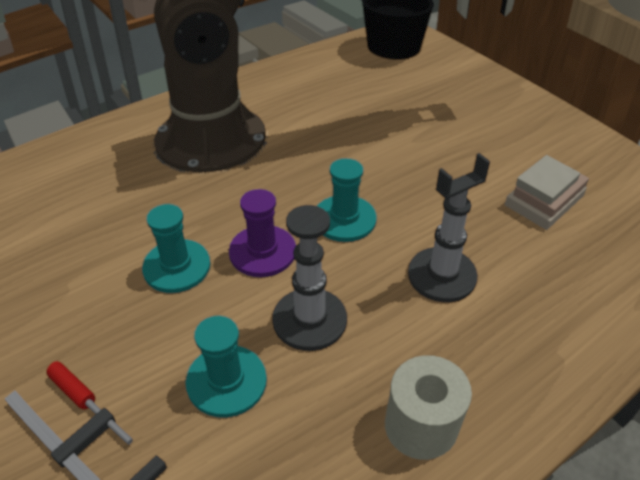

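View pics/top0.png

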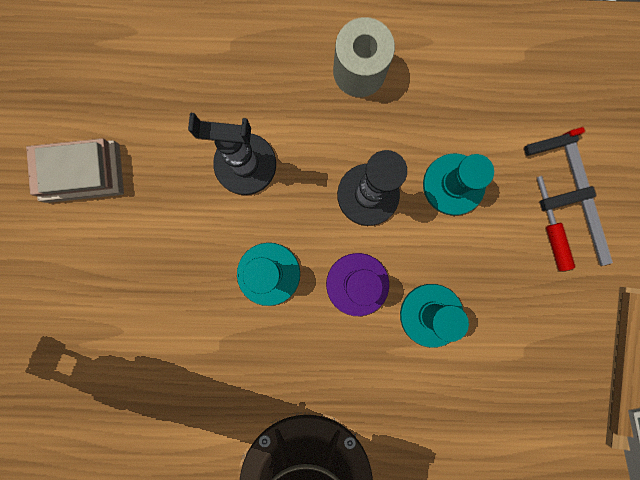

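```bash
python3 - <<'E'
from h import *
for t,(x0,x1,y0,y1) in (("top0",(355,412,145,205)),("scene0",(280,335,200,300))):
    z=np.load(f"pics/{t}.npz"); W=z["W"][y0:y1,x0:x1]; m=W[...,2]>0.21
    p=W[m]; c,r=cv2.minEnclosingCircle(p[:,:2].astype(np.float32)); print(t,c,r,np.median(p,0),p[:,:2].min(0),p[:,:2].max(0))
im=cv2.imread("pics/scene0.png"); cv2.imwrite("pics/crop.png",cv2.resize(im[140:310,270:510],None,fx=3.2,fy=3.2,interpolation=cv2.INTER_CUBIC))
E
```

```text
top0 (0.5427823066711426, -0.10430163145065308) 0.03018209896981716 [ 0.54185076 -0.10404933  0.22123303] [ 0.51322617 -0.13327132] [ 0.57262648 -0.07534604]
scene0 (0.5449057817459106, -0.10559801012277603) 0.030913738533854485 [ 0.54890794 -0.10828588  0.22205811] [ 0.51428084 -0.13543374] [ 0.57561103 -0.07577821]
```

Candidates in the scene picture:
- Dark flat disc at (308,220).
- Dark fork at (462,180).
- Turquoise look-alikes at (166,215), (217,335) and (346,172).
- Purple look-alike at (258,203).

I choose the dark disc, at (385,170) in the top picture. It measures about 60 mm across with its top at z≈0.222, which is 98 mm above home and within 70–120 mm.

View pics/crop.png

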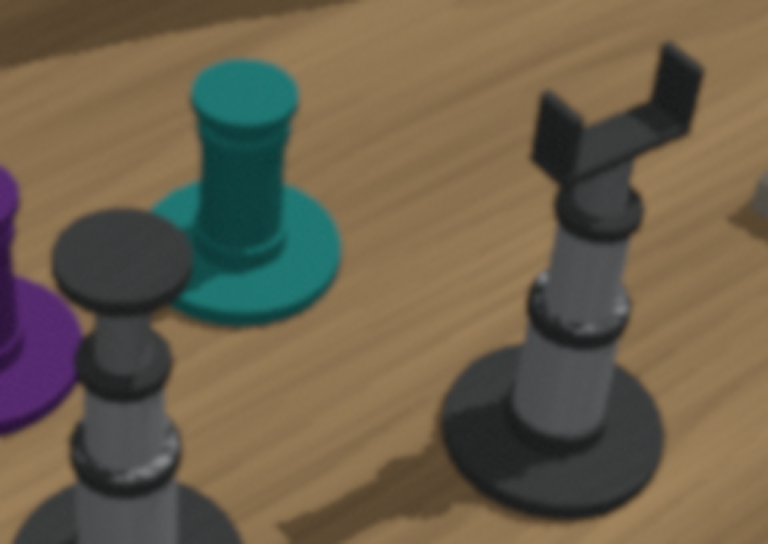

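Call:
carry_out:
  plan:
    - [0,0,5,0,0]
    - [0,0,10,0,0]
    - [32,-69,10,0,0]
    - [32,-69,10,0,0]
    - [32,-69,10,0,0]
    - [32,-69,10,0,0]
    - [32,-69,10,0,0]
    - [32,-69,10,0,0]
    - [32,-69,10,0,0]
    - [32,-69,10,0,0]
    - [32,-69,10,0,0]
    - [32,-69,10,0,0]
    - [32,-69,10,0,0]
    - [32,-69,10,0,0]
    - [32,-69,10,0,0]
    - [32,-69,10,0,0]
    - [32,-69,10,0,0]
    - [32,-69,10,0,0]
    - [32,-69,10,0,0]
    - [32,-69,10,0,0]
  squeeze: 20

```text
clock: 2.1
position: [0.542, -0.1052, 0.3911]
ee_rot: [-0.567, -3.089, 0.001]
force: [0.5, 0.6, -0.4]
width: 0.008
```

The crop confirms the flat dark disc at crop (122,260) and the fork at crop (620,130). The tool is now above the disc with fingers shut, so I take one check from close by.

```bash
python3 - <<'E'
from h import *
s,im,W=grab("wrist","wrist1")
m=(abs(W[...,2]-0.222)<0.008)&(np.hypot(W[...,0]-.543,W[...,1]+.105)<.05)
p=W[m]; print(m.sum(), s["position"])
if m.sum()>50: print(cv2.minEnclosingCircle(p[:,:2].astype(np.float32)),np.median(p,0))
E
```

```text
5274 [ 0.54204869 -0.10517147  0.39107614]
((0.5432162284851074, -0.10387683659791946), 0.03005361184477806) [ 0.5416079  -0.10320951  0.2216272 ]
```

View pics/wrist1.png

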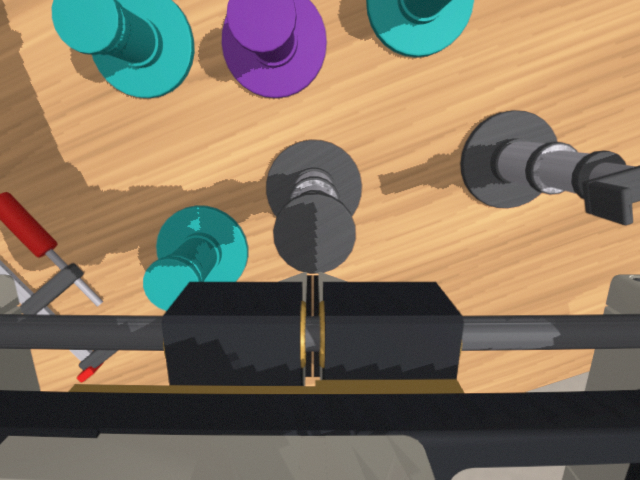

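The wrist picture shows the disc at (314,232), centred within 1–2 mm of the tool axis, with a 30 mm radius and z of 0.222. Contact should come about 10.3 cm down, and fully home at 20.1 cm. I press in gentle steps.

Call:
carry_out:
  plan:
    - [0.1,0.1,-4,0,0]
    - [0.1,0.1,-8,0,0]
    - [0.1,0.1,-9.5,0,0]
    - [0.1,0.1,-10,0,0]
    - [0.1,0.1,-10.5,0,0]
    - [0.1,0.1,-11,0,0]
    - [0.1,0.1,-11.5,0,0]
    - [0.1,0.1,-12,0,0]
    - [0.1,0.1,-12.5,0,0]
    - [0.1,0.1,-13,0,0]
    - [0.1,0.1,-13.5,0,0]
    - [0.1,0.1,-13.5,0,0]

```text
clock: 3.35
position: [0.5428, -0.104, 0.2555]
ee_rot: [-0.566, -3.088, 0.002]
force: [-0.5, 0.2, 0.2]
width: 0.005
```

Call:
carry_out:
  plan:
    - [0,0,-0.5,0,0]
    - [0,0,-1,0,0]
    - [0,0,-1.5,0,0]
    - [0,0,-2,0,0]
    - [0,0,-2.5,0,0]
    - [0,0,-3,0,0]

```text
clock: 3.95
position: [0.5429, -0.1043, 0.2257]
ee_rot: [-0.566, -3.089, 0.002]
force: [-1.8, 1.9, 12.9]
width: 0.002
```

```bash
python3 - <<'E'
from h import *
print(arm.observe()["force"],arm.observe()["position"])
s,im,W=grab("scene","scene1")
cv2.imwrite("pics/crop1.png",cv2.resize(im[130:350,190:430,::-1],None,fx=2.7,fy=2.7,interpolation=cv2.INTER_CUBIC))
E
```

```text
[-1.77103553  1.9208427  12.91817263] [ 0.54287811 -0.10426703  0.22569327]
```

View pics/crop1.png

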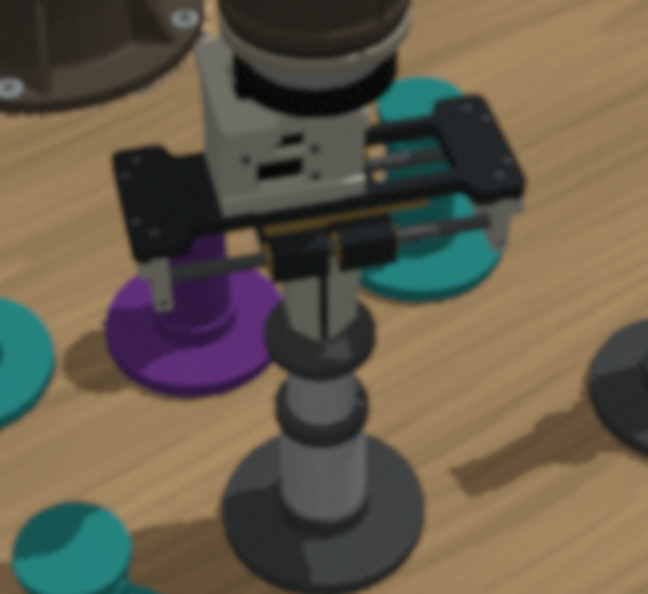

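Crop (320,340): the fingers stand on the disc. The inner tube is home, with the head on the collar, the middle tube still stands out about 35 mm, and the prop is upright. The force of 12.9 N agrees with the middle tube starting to move, so I carry on.

Call:
carry_out:
  plan:
    - [0,0,-0.5,0,0]
    - [0,0,-1,0,0]
    - [0,0,-1.5,0,0]
    - [0,0,-2,0,0]
    - [0,0,-2.5,0,0]
    - [0,0,-3,0,0]
    - [0,0,-3.3,0,0]
    - [0,0,-3.5,0,0]
    - [0,0,-3.6,0,0]
    - [0,0,-3.6,0,0]
    - [0,0,-3.6,0,0]

```text
clock: 5.1
position: [0.5429, -0.1043, 0.1896]
ee_rot: [-0.566, -3.089, 0.002]
force: [-3.6, 2.8, 14.5]
width: 0.01
```

Tips are at z=0.1236, the home height. I lift straight up and clear.

Call:
carry_out:
  plan:
    - [0,0,0.5,0,0]
    - [0,0,1.5,0,0]
    - [0,0,4,0,0]
    - [0,0,8,0,0]
    - [0,0,12,0,0]
    - [0,0,16,0,0]
    - [0,0,20,0,0]
    - [0,0,20,0,0]
    - [0,0,20,0,0]

```text
clock: 6.0
position: [0.5429, -0.1046, 0.3904]
ee_rot: [0.567, 3.09, -0.001]
force: [-0.3, -0.6, -0.9]
width: 0.005
```

```bash
python3 - <<'E'
from h import *
s,im,W=grab("wrist","wrist2")
m=(W[...,2]>.1)&(W[...,2]<.24)&(np.hypot(W[...,0]-.543,W[...,1]+.104)<.05)
p=W[m]; print(s["force"],s["position"],m.sum(),np.median(p,0),p[:,2].min(),p[:,2].max())
q=p[abs(p[:,2]-np.median(p[:,2]))<.004]; print(cv2.minEnclosingCircle(q[:,:2].astype(np.float32)))
A=np.c_[q[:,:2],np.ones(len(q))]; print("tilt",np.linalg.lstsq(A,q[:,2],rcond=None)[0][:2])
s,im,V=grab("scene","scene2"); o=np.load("pics/scene0.npz")["W"]
g=(o[...,2]>.2)&(np.hypot(o[...,0]-.6,o[...,1]-.13)<.07); print("fork shift",np.nanmedian(V[g]-o[g],0),g.sum())
cv2.imwrite("pics/crop2.png",cv2.resize(im[130:350,190:510,::-1],None,fx=2.4,fy=2.4))
E
```

```text
[-0.297218   -0.6310823  -0.89349628] [ 0.54290731 -0.10460146  0.39035288] 2987 [ 0.54207201 -0.10334435  0.1236264 ] 0.11556890792332791 0.12616496384817755
((0.5431336760520935, -0.10372059792280197), 0.02997657097876072)
tilt [ 0.00257912 -0.00119321]
fork shift [ 6.13657465e-05 -7.92023214e-05  7.70562768e-05] 1151
```

View pics/crop2.png

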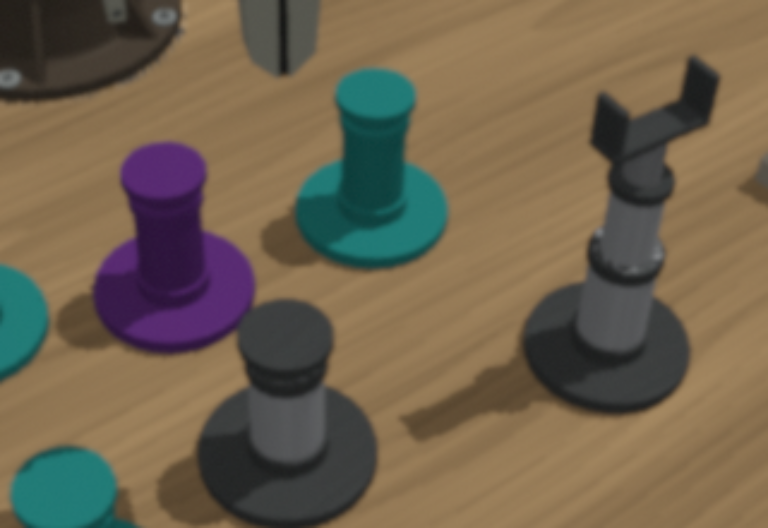

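The flat head at crop (285,335) is fully down and the prop is upright. The fork at crop (650,120) is unmoved, and the tool is clear. I hand in.

```bash
python3 -c "
from cell import arm
arm.sign_off()"
```

```text
the job is handed in; nothing more can be done
```

The flat-headed prop is fully collapsed and standing upright, and I have handed the job in after about 6 s of the 29 s allowed. I pressed its head straight down with shut fingers. The inner tube went home first, with the middle tube still about 35 mm out, and then the middle tube went home. The highest force I read was about 15 N.

- **Collapsed prop:** the last wrist picture puts the head at z = 0.1236 against 0.124 when fully home. It is tilted by under 0.003 rad and its centre has not moved.
- **Forked prop:** its head shifted by less than 0.2 mm.
- **Arm:** the tool was lifted 20 cm clear and touches nothing.

No check failed or disagreed. The force reading was near zero partway through pushing the inner tube in, where about 4 N was expected. The next picture showed that tube home all the same.

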